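# Push the freezer box home and hold the rack's locking rod in place

## Task

Swing the red sprung lever on the docked freezer rack right to its stop so that it pushes the protruding sample box home, and let it spring all the way back. Then take the steel locking rod from its blue stand by the orange handle and thread it down through the upper and then the lower brass bushing at the front of the rack. Finish while still holding the rod upright and at rest there, its tip well out below the lower bushing but its handle still clearly above the upper one; leave everything else where it is.

Things in the scene. Friction and masses are not known exactly. Their poses are not given: they have to be found in the camera images.
- rack: aluminium two-tier freezer rack, fixed to the table, 150 x 150 mm, top plate at height 143 mm. Origin under its centre on the table, x towards its back, so the open front faces -x; z up. Upper bay floor at 76 mm, bay 138 mm wide, its side walls stop flush with the front; lower bay closed
- cryobox: loose white closed sample box, 133 x 133 x 50 mm, 0.25 to 0.5 kg, standing in the upper bay and sticking out of the front by 35 to 45 mm, where it blocks the line of the bushings. Origin under its centre; home when that origin is over the rack's origin (rack-frame x about 0)
- lever (a joint): red sprung lever, turning about a vertical axis in front of the rack's left front corner, level with the upper bay. Value in rad: 0 at rest, out in front; grows anticlockwise seen from above, as the arm swings in towards the rack; stop at 1.222, where its rubber roller (121 mm from the axis) has just pushed the box home. Spring 0.12 Nm at rest rising to 0.30 Nm at the stop; it swings back by itself when let go
- lever_pivot (a point): point on the lever's vertical axis, 100 mm above the table (lever arm spans heights 101 to 111 mm); the lever's bracket stands below it
- lever_post (a point): near the top of the lever's upright steel hand post (red tip): round, 12 mm thick, 80 mm out from the lever's axis, spanning heights 108 to 201 mm; this point is on its centre line 200 mm above the table and turns with the lever. At the stop its axis is 20 mm in front of the top plate's front edge and 42 mm to the left of the rod's line, so push with fingertips above 160 mm to clear rack and bushings
- rod: steel locking rod, loose, 0.07 to 0.14 kg, standing upright in the stand. Origin at the centre of its lower tip, z up along it. Shaft 8 mm thick, 150 mm long, tip tapering to 4 mm over 6 mm; above it a square orange handle 16 x 16 mm, sides along the rod's x and y, from 150 to 190 mm above the tip
- rod_collar (a point): point on the rod's axis at the underside of the orange handle, 150 mm above the tip
- rod_stand: blue block fixed to the table, 70 x 70 mm, 60 mm high, origin under its centre; a 9.5 mm round hole from the top, 45 mm deep, holds the rod's foot (rod tip starts at height 15 mm)
- upper_bush (a point): centre of the mouth of the upper brass bushing, 156 mm above the table, on a tab 100 mm in front of the rack's origin: funnel 22 mm wide at the mouth narrowing over 8 mm to a straight 11 mm bore, underside at 132 mm
- lower_bush (a point): centre of the underside of the lower brass bushing, 55 mm above the table, straight below the upper one: same 22 mm funnel with mouth at 75 mm, 11 mm bore. Below it free space down to the table. With the handle resting on the upper bushing the tip would stand 6 mm above the table
- tube_block: loose white tube block, 110 x 110 mm, 47 mm high with blue, white and magenta screw caps; origin under its centre
- spare_box: loose closed white freezer box with a blue band, 133 x 133 x 50 mm, lying on the table; origin under its centre
- wash_bottle: loose white bottle with red cap, 64 mm wide, 150 mm high; origin under its centre
- jar: loose amber jar, 60 mm wide, 80 mm high; origin under its centre
- ice_bucket: loose blue open bowl, 120 mm wide, 100 mm high; origin under its centre
- spatula: loose lab spatula lying flat on the table

How it is judged (in metres and radians):
On the way, in this order (a step that is already met when the one before it is completed fails the run):
1. the lever is swung to its stop (value of joint lever above 1.18 rad), for 0.05 s.
2. the lever is back at rest and the box is home (value of joint lever below 0.1 rad and x of cryobox in the frame of rack above -0.008 m and z of cryobox in the frame of rack above 0.07 m), for 0.2 s.
3. the rod is through the upper bushing, its tip on the way to the lower one (height (world z) of rod between 0.07 and 0.128 m and angle between rod's own z axis and vertical below 0.15 rad and horizontal distance between rod and upper_bush below 0.012 m), for 0.05 s.
At the end, for the whole second after the job is handed in: Rod gripped (over 2 N), still (under 20 mm/s), within 0.1 rad of upright, tip and collar within 8 mm of the bushings' axis, tip 11 to 47 mm above the table, pressing the rack under 15 N; box in its bay within 8 mm of home; lever within 0.1 rad of rest; others moved under 30 mm (all of step 2 and horizontal distance between rod and lower_bush below 0.008 m and horizontal distance between rod_collar and upper_bush below 0.008 m and height (world z) of rod between 0.011 and 0.047 m and angle between rod's own z axis and vertical below 0.1 rad and contact force between rod and the fingers above 2 N and contact force between rod and rack below 15 N and linear speed of rod below 0.02 m/s); the arm keeps its last pose, push and grip.
It fails at once if another object on the table is moved more than 30 mm (distance of any of tube_block, spare_box, wash_bottle, jar, ice_bucket, spatula from where it was at the start of the episode above 0.03 m).
It also fails if it takes over 72 s, if anything falls off the work surface, if the arm or the gripper's body presses on something with over 40 N, if the wrist force passes 120 N, or if a joint passes its speed limit or range.

## Robot

A 6-joint arm with a two-finger parallel gripper is mounted at the origin on the work surface. World frame = base frame: x ahead of the robot, y to its left, z up, the work surface at z = 0. Lengths are in mm, angles in rad, forces in N, time in s.
With the tool pointing down it reaches from about 350 to 775 mm from the base axis. Payload 5.5 kg.
Tool frame: the origin (TCP) lies on the front face of the gripper's body, between the roots of the fingers; the fingertips stand 73 mm ahead of it and the grasp point (between the pads) lies 54 mm ahead of it; z points along the fingers, y is the line along which they close (so a half turn about z gives the same grasp; the last joint's range is limited). The gripper opens to 85 mm and grips with 20 to 120 N. Pads are 22 mm wide; open, the fingers measure 114 mm over their backs; the gripper's body (76 mm by 85 mm) begins 54 mm behind the grasp point. The pads swing forward as they close: fully open they stand 13 mm farther back than shut.
Start: joints at [-1.378, 0.313, 0.046, 1.304, 0, 1.431], TCP at [187.843, -543.488, 303.923] pointing down, gripper open.
Joint ranges: [-2.76, 2.76], [-0.86, 1.69], [-1.03, 1.26], [-2.2, 2.34], [-1.47, 1.5], [-3.14, 3.14]. Speed limits (rad/s): [2.57, 2.57, 3.14, 3.14, 3.14, 3.14].

## Interface

Orientations are given as a rotation vector (axis times angle).
In Python, from workcell import * gives the robot as it stands. The module is installed in compiled form; this text tells all that it offers.
- The arm moves only by the tool arm_command, never from a script. Its argument "commands" is a list of rows, each a list of 7 numbers: the shift along the world's x, y, z in cm, then the turn, a rotation vector about the world's x, y, z in degrees, then the opening in per cent of the stroke, from 0 (shut) to 100 (fully open). A call has 1 to 8 rows; each row is the pose to reach, as a shift and turn from the pose commanded when the call began; what a row does not reach only later rows make up. A row lasts 1/8 s, in which the tool goes at most 62.5 mm and 10.7 degrees, less where a joint would pass 70% of its speed; a pose out of reach is approached as far as the arm can. A call with a gripper value outside its range is refused whole. The fingers move at their own pace and stop on an object; "squeeze" is the grip in N (left out, the last holds). Time passes only in rows, so rows that repeat a pose let the fingers close. It gives the time, the measured TCP pose, the force, the opening and the grip force at its end, in the units of the state.
- get_obs(): the state, without advancing time (a new reading comes with each control period).
- get_image(name): name is "side" or "top"; returns the picture (400x640x3 uint8, blue, green, red); there is no depth.
- camera_model(name): a dict with "fov_y" (degrees; the focal length in pixels is half the picture's height over the tangent of half this angle, whatever the lens; pixels are square), "cx", "cy" (the principal point, pixels), "T" (4x4, takes a point from camera to world coordinates). Camera axes: x right, y down, z forward; pixel columns grow to the right and rows downward; lengths in mm; the calibration is good to about 2 mm. A picture is of the moment at which its call begins. camera_model takes no time and is no camera call.
- finish_job(): hands the job in; it is judged then, once.
Trained networks look in the newest picture that a camera, given by its name, has taken for a name from the list of things; names that differ only in an ending like _2 or _b are one class to them, and where a whole thing is asked for, a point or a joint stands for the part that bears it (a point fixed in the world has none). Each returns a list of dicts, best first, with "conf" (0 to 1); they miss things now and then, are a little off and sometimes report something else, mostly with a low value. They report only what shows in the picture. A call takes as long as a camera call.
- cut_out(camera, name): "pixels" (400x640 bool, what is visible of it) and "position" ([column, row] in pixels, amid what is visible of it).
The state is a dict: "time_s": time; "joints": joint angles; "qd": joint speeds; "effort": joint torques, N m; "tool_pos": TCP position; "tcp_rot": TCP orientation; "wrist_force": force on the tool from outside, world axes, zero at the start; "ft_torque": the same for the moment, N m; "grip_width": finger opening in mm; "finger_force": force on a finger pad.
Only numpy, scipy, OpenCV 4.12 (cv2) and the standard library are available. Lean on these libraries where they do the work, as an engineer would, in place of code of your own. Each camera call takes 0.05 s, during which the arm holds its last target. There are 200 camera calls.

## Working session

There is one attempt and no reset: what is moved stays moved. The work goes in short steps, Python scripts to look and compute and a tool call to move; the robot and the scene stay as the last step left them, time stands still between calls to the robot, and variables do not carry over. Pictures are saved under pics/ and viewed, at most 10 in all, crops included, and the job is handed in when it is done.

Besides the shell and the picture viewer there is one more tool, called by a JSON object that holds its "api" and its "payload", one argument or row to a line. arm_command: Moves the arm, as the interface text tells. Its arguments: {"type":"object","properties":{"commands":{"type":"array","items":{"type":"array","items":{"type":"number"}}},"squeeze":{"type":"number"}},"required":["commands"]}

```bash
mkdir -p pics
cat > h.py <<'E'
from workcell import *
import numpy as np, cv2
def K(c):
    m=camera_model(c); f=200/np.tan(np.radians(m["fov_y"])/2); return f,m["cx"],m["cy"],np.array(m["T"])
def ray(c,p):
    f,cx,cy,T=K(c); d=T[:3,:3]@np.array([(p[0]-cx)/f,(p[1]-cy)/f,1]); return T[:3,3],d/np.linalg.norm(d)
def at_z(c,p,z):
    o,d=ray(c,p); return o+d*(z-o[2])/d[2]
def tri(c1,p1,c2,p2):
    o1,d1=ray(c1,p1);o2,d2=ray(c2,p2)
    s=np.linalg.lstsq(np.c_[d1,-d2],o2-o1,rcond=None)[0]
    a,b=o1+s[0]*d1,o2+s[1]*d2; return (a+b)/2,np.linalg.norm(a-b)
def proj(c,P):
    f,cx,cy,T=K(c); q=np.linalg.inv(T)@np.r_[P,1]; return np.array([cx+f*q[0]/q[2],cy+f*q[1]/q[2]])
E
python3 - <<'E'
from h import *
np.set_printoptions(precision=1,suppress=True)
for c in("side","top"):
    cv2.imwrite(f"pics/{c}0.png",get_image(c)); print(c,camera_model(c))
    for n in("rack","cryobox","lever_post","rod","rod_stand","wash_bottle","jar","ice_bucket","tube_block","spare_box"):
        print(n,[(round(r["conf"],2),np.array(r["position"]).round(1).tolist(),int(r["pixels"].sum())) for r in cut_out(c,n)[:2]])
E
```

```text
side {'fov_y': 51.85220418395501, 'cx': 318.25982543478017, 'cy': 205.46639472075373, 'T': array([[    1. ,    -0.1,     0.1,   382.9],
       [   -0.2,    -0.6,     0.8, -1002.6],
       [   -0. ,    -0.8,    -0.6,   879.5],
       [    0. ,     0. ,     0. ,     1. ]])}
rack [(0.85, [345.0, 211.6], 3642), (0.6, [319.2, 158.3], 923)]
cryobox [(0.72, [317.7, 215.6], 428)]
lever_post [(0.2, [284.6, 195.1], 277)]
rod [(0.76, [332.8, 254.6], 200)]
rod_stand [(0.73, [329.8, 293.7], 1015)]
wash_bottle [(0.63, [351.4, 170.9], 489)]
jar [(0.63, [381.9, 353.5], 926)]
ice_bucket []
tube_block [(0.79, [264.8, 166.3], 572), (0.71, [320.9, 219.4], 347)]
spare_box [(0.98, [314.8, 158.8], 972), (0.63, [286.7, 200.7], 266)]
top {'fov_y': 47.80414955535625, 'cx': 322.67717973358884, 'cy': 205.62320468869433, 'T': array([[  -0. ,   -1. ,    0. ,  484.8],
       [  -1. ,    0. ,   -0. ,    2.1],
       [   0. ,   -0. ,   -1. , 1370.9],
       [   0. ,    0. ,    0. ,    1. ]])}
rack [(0.8, [309.6, 183.4], 3744)]
cryobox [(0.59, [325.1, 208.3], 412)]
lever_post [(0.73, [294.2, 234.5], 257)]
rod [(0.59, [418.2, 209.6], 63)]
rod_stand [(0.59, [408.1, 208.8], 662)]
wash_bottle [(0.93, [217.8, 149.7], 503)]
jar [(0.55, [477.4, 182.0], 459)]
ice_bucket [(0.87, [430.0, 144.2], 1418), (0.75, [290.8, 236.6], 195)]
tube_block [(0.83, [167.0, 264.1], 1615), (0.37, [428.0, 143.4], 1372)]
spare_box [(0.83, [168.4, 187.0], 2326)]
```

Run:
```python
import cv2
a=cv2.imread("pics/top0.png")[110:290,150:510]; b=cv2.imread("pics/side0.png")[120:390,220:460]
cv2.imwrite("pics/t1.png",cv2.resize(a,None,fx=2.2,fy=2.2,interpolation=cv2.INTER_CUBIC))
cv2.imwrite("pics/s1.png",cv2.resize(b,None,fx=2.2,fy=2.2,interpolation=cv2.INTER_CUBIC))
```

```text
(no output)
```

View pics/t1.png

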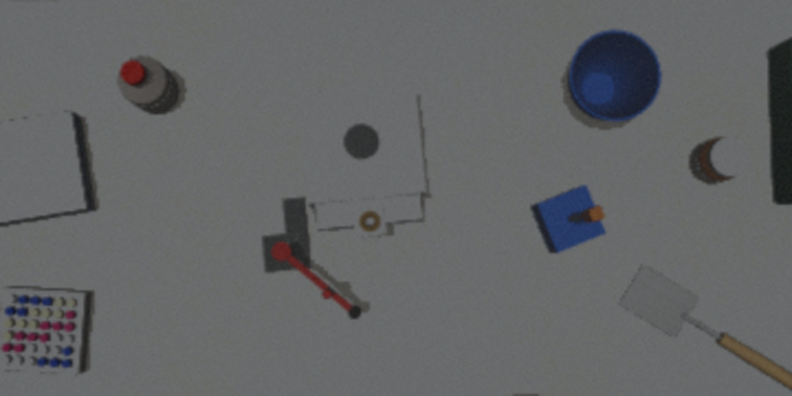

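View pics/s1.png

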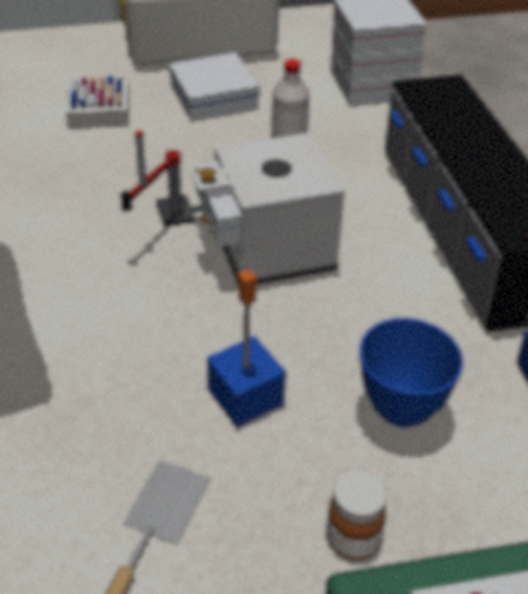

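Top view: the lever pivot is at about (278,224), its post tip at (299,244), the upper bushing at (318,210) and the rod handle at (421,207). Side view: the post tip is at (283,180), the bushing at (314,199) and the handle at (333,250).

Run:
```python
from h import *
np.set_printoptions(precision=1,suppress=True)
def t(n,s,p,zn=None):
    X,e=tri("side",s,"top",p); print(n,X,"gap",round(e,1), "" if zn is None else f"atz top {at_z('top',p,zn)} side {at_z('side',s,zn)}")
# colour centroids
def mask(c,kind,box):
    im=cv2.imread(f"pics/{c}0.png"); h=cv2.cvtColor(cv2.GaussianBlur(im,(3,3),0),cv2.COLOR_BGR2HSV)
    lo,hi={"or":((5,130,80),(16,255,255)),"brass":((12,90,60),(28,255,255)),"red":((0,150,60),(180,255,255))}[kind]
    m=cv2.inRange(h,lo,hi); z=np.zeros_like(m); x0,y0,x1,y1=box; z[y0:y1,x0:x1]=m[y0:y1,x0:x1]
    v,u=np.nonzero(z); return (len(u),u.mean(),v.mean(),u.min(),u.max(),v.min(),v.max()) if len(u) else None
print("handle top",mask("top","or",(395,195,440,220)));print("handle side",mask("side","or",(320,235,345,265)))
print("brass top",mask("top","brass",(300,195,335,220)));print("brass side",mask("side","brass",(300,190,325,210)))
t("post",(283.2,180.5),(299,243.6),201)
t("bush",(314.1,199.1),(318.2,210),156)
t("rodtop",(332.7,244.1),(420.9,206.8),205)
t("pivot",(299.1,191.4),(277.7,223.6),112)
print("stand foot", at_z("side",(332.7,288.2),60))
# stand top corners by minAreaRect of blue, handle rect
im=cv2.imread("pics/top0.png");h=cv2.cvtColor(im,cv2.COLOR_BGR2HSV)
for n,lo,hi,b in(("stand",(100,120,60),(125,255,255),(385,185,435,235)),("handle",(5,120,70),(18,255,255),(395,195,440,220))):
    m=cv2.inRange(h,lo,hi);z=np.zeros_like(m);z[b[1]:b[3],b[0]:b[2]]=m[b[1]:b[3],b[0]:b[2]]
    r=cv2.minAreaRect(cv2.findNonZero(z));print(n,r,at_z("top",r[0],60))
A=at_z("top",(150+312/2.2,110+204/2.2),143);B=at_z("top",(150+430/2.2,110+194/2.2),143);C=at_z("top",(150+419/2.2,110+95/2.2),143)
print("rack front L,R, back R",A,B,C)
print(get_obs()["tool_pos"],get_obs()["tcp_rot"])
```

```text
handle top (17, np.float64(420.29411764705884), np.float64(206.58823529411765), np.int64(418), np.int64(422), np.int64(205), np.int64(208))
handle side (89, np.float64(331.9438202247191), np.float64(248.97752808988764), np.int64(328), np.int64(336), np.int64(243), np.int64(257))
brass top (3, np.float64(319.0), np.float64(209.33333333333334), np.int64(318), np.int64(320), np.int64(207), np.int64(213))
brass side (23, np.float64(313.7826086956522), np.float64(198.8695652173913), np.int64(311), np.int64(316), np.int64(197), np.int64(201))
post [444.2  48.5 193.7] gap 4.2 atz top [442.3  48.3 201. ] side [445.5  36.9 201. ]
bush [531.4  -2.8 149.2] gap 2.1 atz top [530.2  -2.7 156. ] side [531.1 -12.2 156. ]
rodtop [ 534.6 -269.7  203.1] gap 3.7 atz top [ 532.8 -269.   205. ] side [ 536.  -271.9  205. ]
pivot [497.7 110.9 104. ] gap 4.2 atz top [495.5 110.4 112. ] side [498.6  99.2 112. ]
stand foot [ 535.7 -283.3   60. ]
stand ((409.02069091796875, 208.94964599609375), (23.307695388793945, 23.76923370361328), 67.38013458251953) [ 532.9 -267.8   60. ]
handle ((420.5, 206.5), (5.0, 5.0), 90.0) [ 539.6 -301.5   60. ]
rack front L,R, back R [551.5  68.8 143. ] [561.8 -77.6 143. ] [685.6 -66.  143. ]
[ 187.8 -543.5  303.9] [3.1 0.5 0. ]
```

{"api": "arm_command", "payload": {
  "commands": [
    [5,6,0,0,0,10,0],
    [10,12,0,0,0,20,0],
    [15,18,0,0,0,30,0],
    [21,24,0,0,0,40,0],
    [21,30,0,0,0,50,0],
    [21,36,0,0,0,60,0],
    [21,42,0,0,0,70,0],
    [21,48,0,0,0,70,0]
  ],
  "squeeze": 50
}}

```text
time_s: 2.1
tool_pos: [396.0, -108.6, 304.1]
tcp_rot: [2.237, 2.204, 0.001]
wrist_force: [0.4, 0.6, -0.2]
grip_width: 0.1
finger_force: 0.0
```

{"api": "arm_command", "payload": {
  "commands": [
    [0,6,0,0,0,0,0],
    [0,11.3,0,0,0,0,0],
    [0,11.3,-3,0,0,0,0],
    [0,11.3,-6.1,0,0,0,0],
    [0,11.3,-6.1,0,0,0,0]
  ]
}}

```text
time_s: 2.72
tool_pos: [394.3, 3.2, 241.4]
tcp_rot: [-2.236, -2.202, 0.004]
wrist_force: [0.0, 0.4, -0.1]
grip_width: 0.0
finger_force: 0.0
```

{"api": "arm_command", "payload": {
  "commands": [
    [0,4.5,0,0,0,0,0],
    [0,4.5,0,0,0,0,0]
  ]
}}

```text
time_s: 2.98
tool_pos: [396.3, 48.9, 244.3]
tcp_rot: [2.236, 2.206, 0.002]
wrist_force: [0.7, -0.6, 0.5]
grip_width: -0.1
finger_force: 0.0
```

Run:
```python
from h import *
b=get_image("side")[130:290,220:400]; t=get_image("top")[150:290,220:380]
cv2.imwrite("pics/s2.png",np.hstack([cv2.resize(b,(400,400)),cv2.resize(t,(400,400))]))
o=get_obs();print(o["tool_pos"],o["joints"])
```

```text
[396.47487379  47.47427649 244.06120486] [-8.23337513e-02  3.01787378e-03 -4.76353277e-01  1.08958942e+00
 -3.52142005e-04  1.50384577e+00]
```

View pics/s2.png

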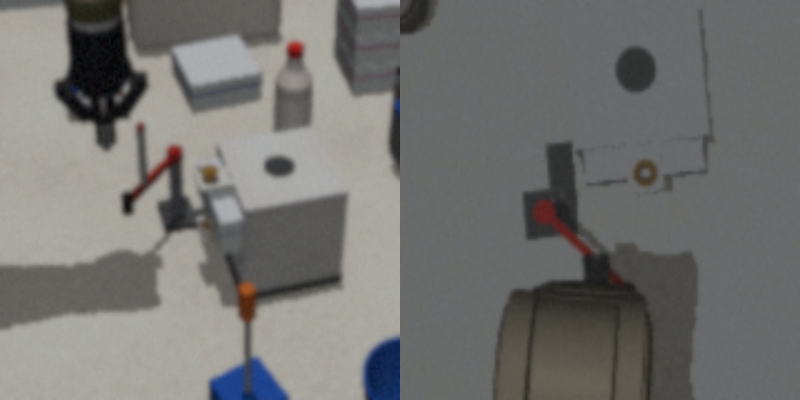

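The shut fingertips stand just behind (-x of) the post, level with its upper part, and the rod is still in its stand. I'm starting the push.

{"api": "arm_command", "payload": {
  "commands": [
    [2.6,0,0,0,0,0,0],
    [3.6,-0.6,0,0,0,0,0],
    [4.6,-1,0,0,0,0,0],
    [5.6,-1.3,0,0,0,0,0],
    [6.6,-1.6,0,0,0,0,0],
    [7.6,-1.7,0,0,0,0,0],
    [8.7,-1.7,0,0,0,0,0],
    [9.6,-1.5,0,0,0,0,0]
  ]
}}

```text
time_s: 4.08
tool_pos: [492.3, 32.2, 242.8]
tcp_rot: [-2.24, -2.202, 0.001]
wrist_force: [-3.8, -2.0, 0.0]
grip_width: -0.3
finger_force: 1.8
```

{"api": "arm_command", "payload": {
  "commands": [
    [0.5,0.1,0,0,0,0,0],
    [1,0.2,0,0,0,0,0],
    [1,0.2,0,0,0,0,0]
  ]
}}

```text
time_s: 4.45
tool_pos: [501.6, 34.5, 242.7]
tcp_rot: [-2.239, -2.203, 0.003]
wrist_force: [-3.9, -3.3, -0.2]
grip_width: -0.2
finger_force: 2.5
```

Run:
```python
from h import *
b=get_image("side")[130:290,220:400]; t=get_image("top")[150:290,220:380]
cv2.imwrite("pics/s3.png",np.hstack([cv2.resize(b,(400,400)),cv2.resize(t,(400,400))]))
o=get_obs();print(o["tool_pos"],o["wrist_force"])
```

```text
[501.58944082  34.52356353 242.68551398] [-4.11412016 -2.79028564 -0.76910061]
```

View pics/s3.png

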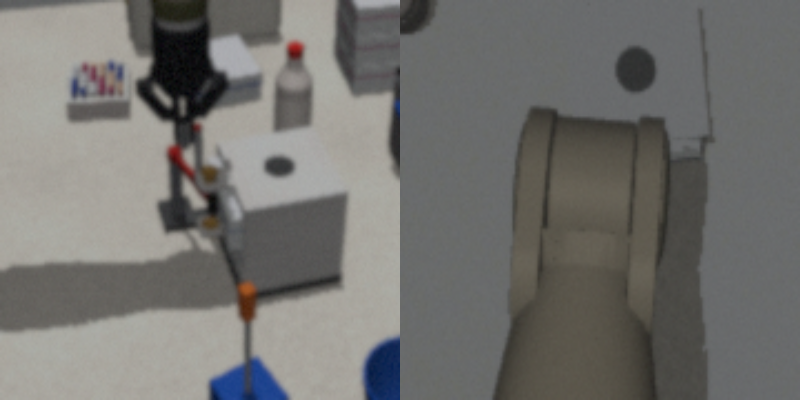

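The post and roller have swung in and the box is mostly home (roller now between the bushings, lower bushing visible). I'll keep going until the force shows the stop.

{"api": "arm_command", "payload": {
  "commands": [
    [0.4,0.2,0,0,0,0,0],
    [0.8,0.4,0,0,0,0,0],
    [0.8,0.4,0,0,0,0,0]
  ]
}}

```text
time_s: 4.92
tool_pos: [508.8, 38.4, 242.4]
tcp_rot: [-2.239, -2.202, 0.005]
wrist_force: [-7.1, -4.0, 1.1]
grip_width: 0.1
finger_force: 3.4
```

{"api": "arm_command", "payload": {
  "commands": [
    [0.2,0.1,0,0,0,0,0],
    [0.4,0.2,0,0,0,0,0],
    [0.4,0.2,0,0,0,0,0]
  ]
}}

```text
time_s: 5.3
tool_pos: [512.4, 40.1, 242.4]
tcp_rot: [-2.239, -2.202, 0.007]
wrist_force: [-7.2, -4.9, 1.2]
grip_width: 0.0
finger_force: 4.0
```

{"api": "arm_command", "payload": {
  "commands": [
    [0.3,0.1,0,0,0,0,0],
    [0.3,0.1,0,0,0,0,0]
  ]
}}

```text
time_s: 5.55
tool_pos: [515.3, 41.4, 242.3]
tcp_rot: [-2.238, -2.202, 0.006]
wrist_force: [-8.9, -5.2, 1.5]
grip_width: -0.3
finger_force: 4.2
```

{"api": "arm_command", "payload": {
  "commands": [
    [0.3,0.1,0,0,0,0,0],
    [0.3,0.1,0,0,0,0,0]
  ]
}}

```text
time_s: 5.8
tool_pos: [516.9, 42.0, 242.3]
tcp_rot: [-2.237, -2.2, 0.011]
wrist_force: [-13.5, -5.8, 4.7]
grip_width: 0.3
finger_force: 6.7
```

{"api": "arm_command", "payload": {
  "commands": [
    [0.3,0.1,0,0,0,0,0],
    [0.3,0.1,0,0,0,0,0]
  ]
}}

```text
time_s: 6.05
tool_pos: [517.7, 42.4, 242.2]
tcp_rot: [-2.237, -2.198, 0.018]
wrist_force: [-19.7, -10.2, 10.1]
grip_width: 0.1
finger_force: 10.4
```

Run:
```python
from h import *
b=get_image("side")[170:250,280:380]
cv2.imwrite("pics/s4.png",cv2.resize(b,None,fx=6,fy=6,interpolation=cv2.INTER_CUBIC))
o=get_obs();print(o["tool_pos"],o["wrist_force"])
```

```text
[517.71159695  42.39616468 242.21628513] [-20.70970468 -10.2185271   10.4553315 ]
```

View pics/s4.png

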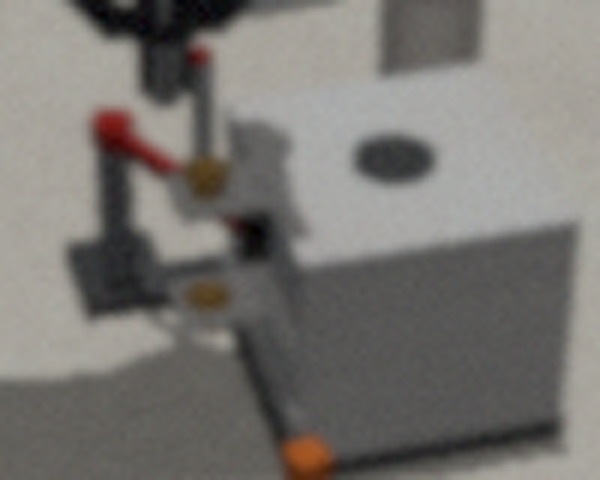

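Force rose to over 20 N with almost no motion, so the lever is at its stop, and the box front is now behind the bushing line. I'm backing off along the arc.

{"api": "arm_command", "payload": {
  "commands": [
    [-1.8,-1,0,0,0,0,0],
    [-3.8,-1.3,0,0,0,0,0],
    [-5.9,-1.2,0,0,0,0,0],
    [-7.9,-0.6,0,0,0,0,0],
    [-9.9,0.2,0,0,0,0,0],
    [-11.9,0.4,0,0,0,0,0],
    [-12.5,0.4,3,0,0,0,0],
    [-12.5,0.4,7,0,0,0,0]
  ]
}}

```text
time_s: 7.1
tool_pos: [398.0, 48.3, 313.7]
tcp_rot: [-2.238, -2.204, -0.003]
wrist_force: [0.9, 1.1, 0.3]
grip_width: -0.1
finger_force: 0.0
```

{"api": "arm_command", "payload": {
  "commands": [
    [0,-6,0,0,0,0,60],
    [1,-12,0,0,0,0,60],
    [3,-18,1,0,0,0,60],
    [6,-23,1,0,0,0,60],
    [9,-28,1,0,0,0,60],
    [9,-28,1,0,0,0,60]
  ]
}}

```text
time_s: 7.85
tool_pos: [490.7, -236.1, 321.8]
tcp_rot: [2.241, 2.199, 0.002]
wrist_force: [-0.7, 0.7, 0.2]
grip_width: 51.4
finger_force: 0.0
```

Run:
```python
from h import *
b=get_image("side")[140:300,250:370]; t=get_image("top")[180:280,260:440]
cv2.imwrite("pics/s5.png",np.hstack([cv2.resize(b,(300,400),interpolation=cv2.INTER_CUBIC),cv2.resize(t,(500,400),interpolation=cv2.INTER_CUBIC)]))
o=get_obs();print(o["tool_pos"],o["tcp_rot"],o["wrist_force"],o["time_s"],o["grip_width"])
```

```text
[ 488.70085814 -232.77351383  322.55126319] [-2.23989738e+00 -2.20269913e+00 -1.83723167e-03] [-0.02201175  0.28637973 -0.61159999] 7.95 51.30453280876424
```

View pics/s5.png

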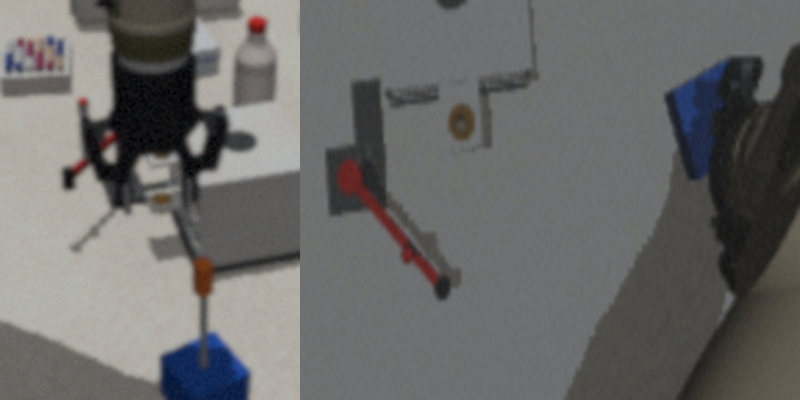

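The lever is back at rest and the box is seated inside. The upper bushing's top-view centre is unchanged at about (318,210.4). Next is the rod.

{"api": "arm_command", "payload": {
  "commands": [
    [2,-1.5,0,0,0,10,60],
    [4.5,-3.7,0,0,0,22,60],
    [4.5,-3.7,0,0,0,22,60],
    [4.5,-3.7,0,0,0,22,60]
  ]
}}

```text
time_s: 8.45
tool_pos: [532.6, -268.0, 323.4]
tcp_rot: [-1.778, -2.59, -0.001]
wrist_force: [0.3, -0.0, 0.9]
grip_width: 51.5
finger_force: 0.0
```

Run:
```python
from h import *
b=get_image("side")[150:310,272:392]
o=get_obs();p=o["tool_pos"];print(p,o["tcp_rot"])
cv2.imwrite("pics/s6.png",cv2.resize(b,(450,600),interpolation=cv2.INTER_CUBIC))
print("axis in crop at z",[(z,((proj("side",[p[0],p[1],z])-[272,150])*3.75).round(1)) for z in(248,205,165,60)])
```

```text
[ 532.41981557 -268.03018669  323.46271503] [1.77803370e+00 2.58993341e+00 6.85208105e-04]
axis in crop at z [(248, array([221.7, 299. ])), (205, array([221. , 349.6])), (165, array([220.4, 394.4])), (60, array([218.9, 502.7]))]
```

View pics/s6.png

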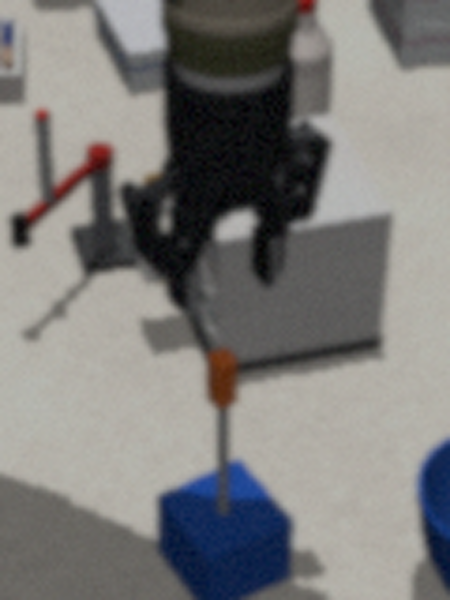

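The rod axis sits about 2 mm in +x and a few mm in -y of the tool axis: handle top (222,352), foot (223,510) in the crop. I'll descend with that correction and grip.

{"api": "arm_command", "payload": {
  "commands": [
    [0.1,-0.2,-3,0,0,0,60],
    [0.1,-0.2,-6,0,0,0,60],
    [0.1,-0.2,-8.2,0,0,0,60],
    [0.1,-0.2,-8.2,0,0,0,60],
    [0.1,-0.2,-8.2,0,0,0,10],
    [0.1,-0.2,-8.2,0,0,0,0],
    [0.1,-0.2,-8.2,0,0,0,0],
    [0.1,-0.2,-8.2,0,0,0,0]
  ],
  "squeeze": 40
}}

```text
time_s: 9.5
tool_pos: [534.4, -271.8, 242.4]
tcp_rot: [1.777, 2.588, 0.0]
wrist_force: [0.2, 0.6, 6.8]
grip_width: 15.3
finger_force: 41.5
```

{"api": "arm_command", "payload": {
  "commands": [
    [0,0,0,0,0,0,0],
    [0,0,0,0,0,0,0],
    [0,0,0,0,0,0,0]
  ]
}}

```text
time_s: 9.88
tool_pos: [534.4, -271.8, 242.4]
tcp_rot: [1.777, 2.588, 0.0]
wrist_force: [0.1, -0.1, 5.9]
grip_width: 15.1
finger_force: 41.5
```

{"api": "arm_command", "payload": {
  "commands": [
    [0,0,1,0,0,0,0],
    [0,0,3,0,0,0,0],
    [0,0,5.5,0,0,0,0],
    [0,0,9,0,0,0,0],
    [0,0,13,0,0,0,0],
    [0,0,17,0,0,0,0],
    [0,0,17,0,0,0,0]
  ]
}}

```text
time_s: 10.75
tool_pos: [534.5, -271.9, 414.8]
tcp_rot: [1.774, 2.585, 0.0]
wrist_force: [0.6, -0.2, -0.5]
grip_width: 15.7
finger_force: 40.7
```

{"api": "arm_command", "payload": {
  "commands": [
    [0,4,0,0,0,0,0],
    [-0.1,9,0,0,0,0,0],
    [-0.2,14,0,0,0,0,0],
    [-0.3,19,0,0,0,0,0],
    [-0.4,24,0,0,0,0,0],
    [-0.4,26.8,0,0,0,0,0],
    [-0.4,26.8,0,0,0,0,0],
    [-0.4,26.8,0,0,0,0,0]
  ]
}}

```text
time_s: 11.75
tool_pos: [529.7, -3.7, 410.2]
tcp_rot: [-1.777, -2.589, 0.001]
wrist_force: [-0.6, -0.1, -0.2]
grip_width: 15.8
finger_force: 40.6
```

Run:
```python
from h import *
b=get_image("side")[100:260,254:374]
o=get_obs();p=o["tool_pos"];print(p,o["tcp_rot"],o["wrist_force"],o["grip_width"],o["finger_force"])
cv2.imwrite("pics/s7.png",cv2.resize(b,(450,600),interpolation=cv2.INTER_CUBIC))
print("axis in crop at z",[(z,((proj("side",[p[0],p[1],z])-[254,100])*3.75).round(1)) for z in(337,186,156,75)])
f=((np.array([proj("side",[p[0]+10,p[1],186]),proj("side",[p[0],p[1]+10,186]),proj("side",[p[0],p[1],196])])-proj("side",[p[0],p[1],186]))*3.75);print(f)
```

```text
[529.82569208  -4.12384766 410.28768294] [-1.77845124e+00 -2.58880396e+00  1.00466434e-03] [ 0.06011541  0.64776888 -0.74322836] 15.459100752253155 40.60456573963165
axis in crop at z [(337, array([218.5, 165.7])), (186, array([221.7, 335.3])), (156, array([222.3, 366. ])), (75, array([223.7, 444.8]))]
[[ 12.44067741  -1.26932887]
 [ -1.956491    -6.98986618]
 [ -0.19802905 -10.44927257]]
```

View pics/s7.png

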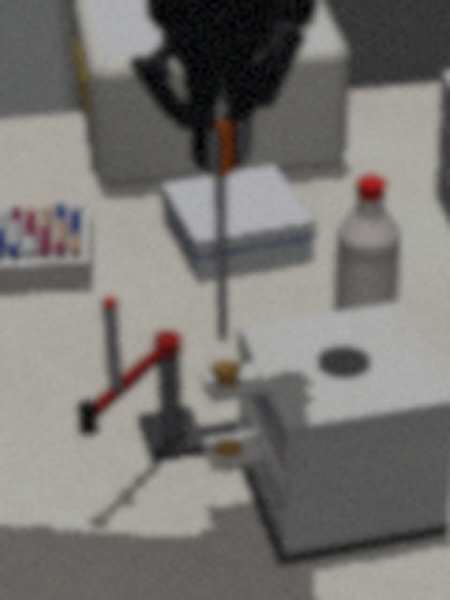

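Side view: rod tip at (222,338) in the crop, in line with the tool; upper bushing mouth at about (226,368) and lower at (228,447). So the bushings are about 2.5 mm in +x and 1.5 mm in -y of the rod. Correcting, then descending in steps and watching the force.

{"api": "arm_command", "payload": {
  "commands": [
    [0.25,-0.15,0,0,0,0,0],
    [0.25,-0.15,-1,0,0,0,0],
    [0.25,-0.15,-2,0,0,0,0],
    [0.25,-0.15,-3,0,0,0,0],
    [0.25,-0.15,-3,0,0,0,0]
  ]
}}

```text
time_s: 12.42
tool_pos: [531.8, -4.9, 379.6]
tcp_rot: [-1.777, -2.588, 0.001]
wrist_force: [-0.0, -0.2, -1.3]
grip_width: 15.1
finger_force: 40.6
```

{"api": "arm_command", "payload": {
  "commands": [
    [0,0,-0.4,0,0,0,0],
    [0,0,-0.8,0,0,0,0],
    [0,0,-0.8,0,0,0,0]
  ]
}}

```text
time_s: 12.8
tool_pos: [532.3, -4.9, 372.7]
tcp_rot: [-1.778, -2.59, 0.0]
wrist_force: [-0.0, 0.0, -1.1]
grip_width: 15.6
finger_force: 40.6
```

{"api": "arm_command", "payload": {
  "commands": [
    [0,0,-0.4,0,0,0,0],
    [0,0,-0.8,0,0,0,0],
    [0,0,-0.8,0,0,0,0]
  ]
}}

```text
time_s: 13.18
tool_pos: [532.2, -4.9, 364.5]
tcp_rot: [-1.778, -2.59, 0.0]
wrist_force: [-1.1, -0.1, 0.3]
grip_width: 15.6
finger_force: 40.6
```

Run:
```python
from h import *
b=get_image("side")[170:240,279:349]
o=get_obs();p=o["tool_pos"];print(p,o["wrist_force"],o["ft_torque"])
cv2.imwrite("pics/s8.png",cv2.resize(b,(560,560),interpolation=cv2.INTER_CUBIC))
print([(z,((proj("side",[p[0],p[1],z])-[279,170])*8).round(1)) for z in(170,156,75)])
```

```text
[532.27097568  -4.93828897 364.70437319] [ 0.26144926 -0.56812192 -0.95907786] [-0.03585163 -0.02131665  0.01473244]
[(170, array([280.4, 191. ])), (156, array([280.9, 221.4])), (75, array([283.8, 389.4]))]
```

View pics/s8.png

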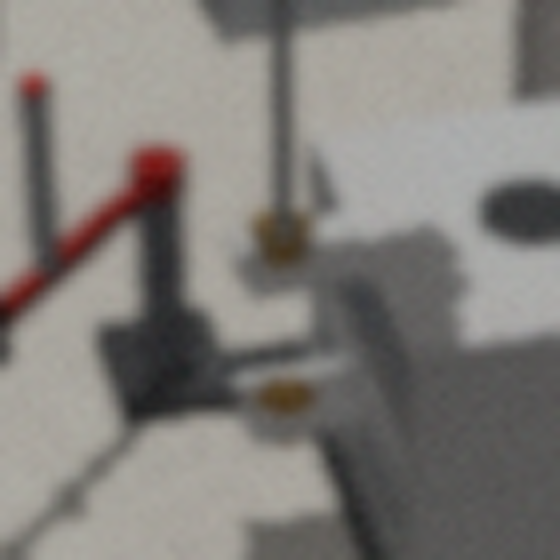

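The rod enters the upper bushing centred (283,235) with no side force, and the tip is inside the bore at about 137 mm. Continuing down.

{"api": "arm_command", "payload": {
  "commands": [
    [0,0,-0.6,0,0,0,0],
    [0,0,-1.2,0,0,0,0],
    [0,0,-1.8,0,0,0,0],
    [0,0,-2.4,0,0,0,0],
    [0,0,-3,0,0,0,0],
    [0,0,-3.6,0,0,0,0],
    [0,0,-4.2,0,0,0,0],
    [0,0,-4.2,0,0,0,0]
  ]
}}

```text
time_s: 14.22
tool_pos: [532.1, -4.9, 322.3]
tcp_rot: [-1.777, -2.589, 0.001]
wrist_force: [0.1, 0.3, -0.9]
grip_width: 15.1
finger_force: 40.6
```

{"api": "arm_command", "payload": {
  "commands": [
    [0,0,-0.5,0,0,0,0],
    [0,0,-1,0,0,0,0],
    [0,0,-1.5,0,0,0,0],
    [0,0,-2,0,0,0,0],
    [0,0,-2.4,0,0,0,0],
    [0,0,-2.4,0,0,0,0]
  ]
}}

```text
time_s: 14.98
tool_pos: [532.2, -4.9, 298.5]
tcp_rot: [-1.778, -2.59, 0.0]
wrist_force: [-0.1, 0.4, -0.8]
grip_width: 15.6
finger_force: 40.6
```

{"api": "arm_command", "payload": {
  "commands": [
    [0,0,-0.4,0,0,0,0],
    [0,0,-0.8,0,0,0,0],
    [0,0,-0.8,0,0,0,0]
  ]
}}

```text
time_s: 15.35
tool_pos: [532.2, -4.9, 290.5]
tcp_rot: [-1.778, -2.59, 0.0]
wrist_force: [0.1, 0.6, -1.8]
grip_width: 15.2
finger_force: 40.6
```

{"api": "arm_command", "payload": {
  "commands": [
    [0,0,-0.5,0,0,0,0],
    [0,0,-1,0,0,0,0],
    [0,0,-1.5,0,0,0,0],
    [0,0,-2,0,0,0,0],
    [0,0,-2.5,0,0,0,0],
    [0,0,-3,0,0,0,0],
    [0,0,-3.5,0,0,0,0],
    [0,0,-3.5,0,0,0,0]
  ]
}}

```text
time_s: 16.35
tool_pos: [532.1, -4.9, 255.4]
tcp_rot: [-1.777, -2.589, 0.0]
wrist_force: [-0.4, 0.6, -1.1]
grip_width: 15.4
finger_force: 40.6
```

{"api": "arm_command", "payload": {
  "commands": [
    [0,0,0,0,0,0,0],
    [0,0,0,0,0,0,0],
    [0,0,0,0,0,0,0]
  ]
}}

```text
time_s: 16.73
tool_pos: [532.5, -4.9, 256.1]
tcp_rot: [1.778, 2.59, 0.0]
wrist_force: [-0.2, -0.1, -0.9]
grip_width: 15.2
finger_force: 40.6
```

Run:
```python
from h import *
b=get_image("side")[140:240,260:380]
o=get_obs();p=o["tool_pos"];print(p,o["wrist_force"],o["ft_torque"],o["finger_force"])
cv2.imwrite("pics/s9.png",cv2.resize(b,(720,600),interpolation=cv2.INTER_CUBIC))
```

```text
[532.44062074  -4.9403104  256.07981029] [ 0.24373672  0.43364471 -1.36930721] [0.00728373 0.04508167 0.00872906] 40.631961822509766
```

View pics/s9.png

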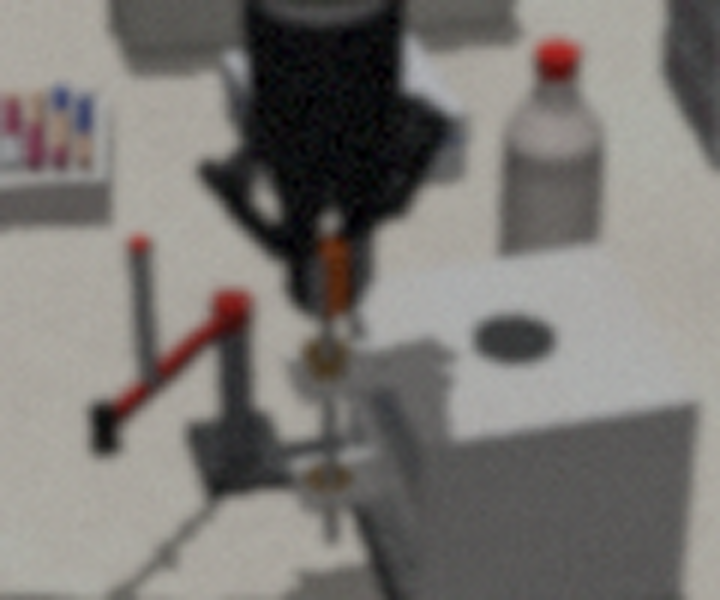

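The rod passes through both bushings, centred at (325,358) and (327,478). Its tip is out below at (330,540), the handle is above the upper bushing, the lever is at rest and the box is home.

```bash
python3 -c "
from workcell import *
print(finish_job())"
```

```text
the job is handed in; nothing more can be done
None
```

The job is handed in, with no verdict returned: the lever reached its stop (by the force rise) and sprang back, the box looks home, and the gripped rod hangs upright through both bushings, tip about 28 mm above the table, with almost no side force.

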